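Seat the filter wheel on its drive studs and lock it

ROBOT

A 6-joint arm with a two-finger parallel gripper is mounted at the origin on the work surface. World frame = base frame: x ahead of the robot, y to its left, z up, the work surface at z = 0. Lengths are in m, angles in rad, forces in N, time in s.
With the tool pointing down it reaches from about 0.25 to 0.725 m from the base axis. Payload 4 kg.
Tool frame: the origin (TCP) lies on the centre line of the jaws, within the pads' length; the fingertips stand 11 mm ahead of it and the grasp point (between the pads) lies 8 mm behind it (bot.nose_length is the distance from the TCP to the fingertips, in m); z points along the fingers, y is the direction in which the jaws open and shut (so a half turn about z gives the same grasp; the last joint's range is limited). The gripper opens to 85 mm and grips with 20 to 120 N. Pads are 22 mm wide; open, the fingers measure 114 mm over their backs; the gripper's body (76 mm by 85 mm) begins 54 mm behind the grasp point. The pads swing forward as they close: fully open they stand 13 mm farther back than shut.
Start: joints at [1.21, 0.241, 0.005, 1.335, 0, 1.571], TCP at [0.177, 0.468, 0.206] pointing down, gripper open.
Joint ranges: [-2.72, 2.72], [-1.05, 1.87], [-1.09, 1.28], [-1.99, 2.15], [-1.42, 1.44], [-3.14, 3.14]. Speed limits (rad/s): [2.79, 2.79, 3.14, 3.14, 3.14, 3.14].

INTERFACE

Orientations are given as a unit quaternion [x, y, z, w].
In Python, from workcell import bot gives the robot as it stands.
- The arm moves only by the tool play_rows, never from a script. Its argument "plan" is one flat list of numbers, 6 for each row, row after row: the shift along the tool's x, y, z in mm, then the turn, a rotation vector about the tool's x, y, z in rad. A call has 1 to 20 rows; each row shifts and turns the commanded pose from where the row before left it, along the tool's axes as they then stand; what a row does not reach is not made up. A row lasts 1/8 s, in which the tool goes at most 62.5 mm and 10.7 degrees, less where a joint would pass 70% of its speed; a pose out of reach is approached as far as the arm can. A call with a gripper value outside its range is refused whole. "hand" is the opening in per cent of the stroke, from 0 (shut) to 100 (fully open), set as the call begins (left out, the last holds). The fingers move at their own pace and stop on an object; the grip force is fixed at half the most. Time passes only in rows, so rows that do not move let the fingers close. It gives the time, the measured TCP pose, the force and the opening at its end, in the units of the state.
- bot.get_obs(): the state, without advancing time (a new reading comes with each control period).
- bot.camera(name): name is "side" or "top" or "wrist"; returns a dict with "frame" (420x560x3 uint8, blue, green, red), "range_z" (420x560 float32, m along the optical axis (not along the pixel's ray), 0 where there is no reading), "K" (3x3 intrinsics, pixels), "cam_to_world" (4x4, takes a point from camera to world coordinates). Camera axes: x right, y down, z forward; pixel columns grow to the right and rows downward; lengths in m; the calibration is good to about 2 mm. A picture is of the moment at which its call begins.
- bot.job_done(): hands the job in, once; it reports no verdict.
Trained networks look in the newest picture that a camera, given by its name, has taken for a name from the list of things; names that differ only in an ending like _2 or _b are one class to them, and where a whole thing is asked for, a point or a joint stands for the part that bears it (a point fixed in the world has none). Each returns a list of dicts, best first, with "p" (0 to 1); they miss things now and then, are a little off and sometimes report something else, mostly with a low value. They report only what shows in the picture. A call takes as long as a camera call.
- bot.outline_of(query, camera): "mask" (420x560 bool, what is visible of it) and "point" ([row, column] in pixels, amid what is visible of it).
The state is a dict: "clock": time; "joint_pos": joint angles; "joint_vel": joint speeds; "tau": joint torques, N m; "eef_pos": TCP position; "tool_rot": TCP orientation; "ft_force": force on the tool from outside, world axes, zero at the start; "ft_torque": the same for the moment, N m; "grip_width": finger opening in m.
Only numpy, scipy, OpenCV 4.12 (cv2) and the standard library are available. Lean on these libraries where they do the work, as an engineer would, in place of code of your own. Each camera call takes 0.05 s, during which the arm holds its last target.

TASK

The microscope's filter wheel has been left sitting on top of the drive's three studs. Turn it on its spindle until its holes drop over the studs, press it down fully home on the drive, then swing the red keeper all the way in over its rim. Leave the other things on the bench where they are.

Things in the scene. Friction and masses are not known exactly. Their poses are not given: they have to be found in the camera images.
- drive: Fixed filter-wheel drive: white housing 176 x 176 x 36 mm, on it a black stud plate (172 mm diameter), in its middle an upright steel spindle (18 mm diameter, tip 75 mm above the bench) hidden in the wheel. Origin: on the bench under the spindle; z up, x towards one stud.
- seat (a point): On the spindle axis, at the top of the steel shoulder (64 mm diameter) that the wheel must sit on, 45 mm above the bench. A brass sleeve round the spindle stands up 8 mm above it: it catches the wheel once the studs have entered, and is stiff (a push of about 10 N beyond the wheel's weight sends it down; no spring).
- stud_a (a point): Tip of one of three brass studs (11 mm diameter), 14 mm above the seat and 42 mm from the spindle axis, in the drive's directions 0 (this one), 120 and 240 degrees. The wheel hides them, but a yellow mark on the edge of the black plate lies straight outside each stud.
- wheel: Loose aluminium filter wheel, 140 mm diameter, 10 mm thick, 0.28 kg. Origin: middle of its underside; z up. Three 15 mm holes ringed in yellow, 42 mm from the axis at 0, 120 and 240 degrees from its x axis, each with a yellow mark to the rim; any hole fits any stud. It starts on the stud tips, underside 14 mm above the seat, holes 17 degrees or more off.
- wheel_top (a point): Middle of the closed flat top of the wheel's black hub cap (45 mm diameter), 40 mm above its underside: 99 mm above the bench at the start, 85 mm when home. The wheel turns easily on the spindle; turned slowly it drops about 6 mm by itself on to the sleeve when its holes come within some 2 degrees of the studs, and then turns no farther.
- post_a (a point): Top of one of three upright orange finger posts on the wheel (14 mm diameter, 26 mm high above its upper face, top 36 mm above its underside), 56 mm from its axis, midway between holes: in the wheel's directions 60 (this one), 180 and 300 degrees.
- keeper (a joint): Angle of the red keeper, a lever that swings level: 0 is closed against its stop, claw pointing at the spindle; it opens anticlockwise from above to 1.65 rad and starts between 1.25 and 1.6. It needs 0.06 N m and stays where left. Closed, its claw lies 2.5 mm above the rim of a wheel that is home; a wheel not home blocks it.
- keeper_pivot (a point): Axis of the keeper, 92 mm from the spindle axis in the drive's +y direction. From it the claw reaches 34 mm one way and the handle 58 mm the other way; the handle points along the drive's +y when closed, near the drive's -x when open. Lever top 66 mm above the bench.
- keeper_knob (a point): Middle of the top of the black upright knob on the keeper's handle: 14 mm diameter, 50 mm from the pivot, 27 mm high above the lever, top 92 mm above the bench.
- oil_bottle: Bystander: amber bottle, 44 mm diameter, 85 mm high, standing on the bench. Origin: middle of its underside.
- slide_box: Bystander: blue slide box with white lid, 97 x 77 x 36 mm. Origin: middle of its underside.
- objective: Bystander: steel microscope objective, 37 mm diameter, 62 mm high, standing. Origin: middle of its underside.
- jar: Bystander: glass jar with white cap, 66 mm diameter, 75 mm high. Origin: middle of its underside.

How it is judged:
On the way, in this order (a step that is already met when the one before it is completed fails the run):
1. the wheel is down over the studs and fully home on the drive (z of wheel in the frame of drive below 0.0475 m and horizontal distance between wheel and drive below 0.004 m), for 0.2 s.
2. the keeper is swung in over the rim (value of joint keeper below 0.15 rad), for 0.2 s.
At the end, for the whole second after the job is handed in: The wheel lies level and at rest on the drive's shoulder (underside within 2.5 mm of it, centred within 4 mm, so its holes are over the studs), and the keeper is within 0.15 rad of its stop (all of step 1 and z of wheel in the frame of drive above 0.043 m and angle between wheel's own z axis and vertical below 0.03 rad and value of joint keeper below 0.15 rad and linear speed of wheel below 0.02 m/s); the robot touches nothing.
It fails at once if a bystander is moved more than 30 mm (distance of any of oil_bottle, slide_box, objective, jar from where it was at the start of the episode above 0.03 m).
It also fails if it takes over 61 s, if anything falls off the work surface, if the arm or the gripper's body presses on something with over 40 N, if the wrist force passes 120 N, or if a joint passes its speed limit or range.

## Working session

There is one attempt and no reset: what is moved stays moved. The work goes in short steps, Python scripts to look and compute and a tool call to move; the robot and the scene stay as the last step left them, time stands still between calls to the robot, and variables do not carry over. Pictures are saved under pics/ and viewed, and the job is handed in when it is done.

Besides the shell and the picture viewer there is one more tool, called as name(argument=value, ...) on one line, values as JSON. play_rows: Moves the arm, as the interface text tells. Its arguments: {"type":"object","properties":{"plan":{"type":"array","items":{"type":"number"}},"hand":{"type":"number"}},"required":["plan"]}

```bash
mkdir -p pics; ls
python3 - <<'E'
from workcell import bot
import cv2,numpy as np
o=bot.get_obs();print(o['clock'],o['eef_pos'],o['tool_rot'],o['grip_width'],bot.nose_length)
for n in ['top','side']:
    c=bot.camera(n);cv2.imwrite(f'pics/{n}0.png',c['frame']);print(n,c['K'].round(1).tolist(),c['cam_to_world'].round(3).tolist())
    np.savez(f'{n}0.npz',**c)
    for q in ['wheel','drive','keeper','keeper_knob','post_a','oil_bottle','slide_box','objective','jar']:
        print(q,[(round(d['p'],2),d['point'],int(d['mask'].sum())) for d in bot.outline_of(q,n)][:4])
E
```

```text
pics
0.0 [0.17626593 0.46716694 0.20521688] [ 1.79415512e-01  9.83772835e-01 -1.02346278e-03 -1.90913637e-04] 0.08544692364985576 0.011
top [[522.0, 0.0, 269.8], [0.0, 522.0, 207.8], [0.0, 0.0, 1.0]] [[-0.027, -0.978, 0.209, 0.275], [-1.0, 0.026, -0.01, 0.009], [0.004, -0.209, -0.978, 1.35], [0.0, 0.0, 0.0, 1.0]]
wheel [(0.76, [201.0, 252.4], 2386)]
drive [(0.68, [203.7, 239.1], 2750)]
keeper [(0.8, [183.3, 216.7], 235)]
keeper_knob [(0.75, [248.6, 419.0], 217), (0.54, [185.0, 216.3], 232)]
post_a [(0.97, [199.4, 252.1], 2307), (0.64, [202.6, 237.7], 2628)]
oil_bottle [(0.72, [279.2, 114.0], 342)]
slide_box [(0.86, [190.0, 111.4], 1191)]
objective [(0.71, [247.3, 417.9], 204), (0.58, [188.7, 113.4], 1234)]
jar [(0.7, [164.7, 401.6], 679)]
side [[389.3, 0.0, 278.2], [0.0, 389.3, 216.0], [0.0, 0.0, 1.0]] [[0.824, -0.351, 0.446, 0.144], [-0.567, -0.503, 0.653, -0.595], [-0.005, -0.79, -0.613, 0.661], [0.0, 0.0, 0.0, 1.0]]
wheel [(0.85, [220.9, 279.5], 1752)]
drive [(0.68, [190.8, 151.7], 366), (0.59, [240.1, 277.7], 2281)]
keeper [(0.63, [198.1, 261.4], 240)]
keeper_knob [(0.72, [199.5, 263.8], 176)]
post_a [(0.63, [218.5, 277.0], 1716), (0.29, [389.9, 352.1], 597)]
oil_bottle [(0.57, [189.5, 152.2], 379), (0.52, [216.7, 276.5], 1715)]
slide_box [(0.59, [164.4, 227.2], 631)]
objective [(0.7, [391.0, 353.5], 585)]
jar [(0.79, [310.6, 425.8], 1480)]
```

Run:
```python
import cv2,numpy as np
a=cv2.imread('pics/top0.png');cv2.imwrite('pics/top0c.png',cv2.resize(a[135:275,160:340],None,fx=4.2,fy=4.2,interpolation=cv2.INTER_CUBIC))
a=cv2.imread('pics/side0.png');cv2.imwrite('pics/side0c.png',cv2.resize(a[160:300,190:370],None,fx=4.2,fy=4.2,interpolation=cv2.INTER_CUBIC))
```

```text
(no output)
```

View pics/top0.png

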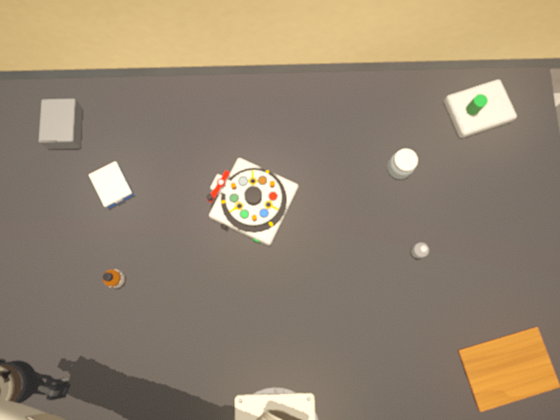

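```bash
ls -la pics
```

```text
total 1524
drwxr-xr-x 2 agent agent   4096 Dec  6 21:53 .
drwxr-xr-x 3 agent agent   4096 Dec  6 21:53 ..
-rw-r--r-- 1 agent agent 397010 Dec  6 21:53 side0.png
-rw-r--r-- 1 agent agent 467587 Dec  6 21:53 side0c.png
-rw-r--r-- 1 agent agent 297540 Dec  6 21:53 top0.png
-rw-r--r-- 1 agent agent 384200 Dec  6 21:53 top0c.png
```

View pics/side0.png

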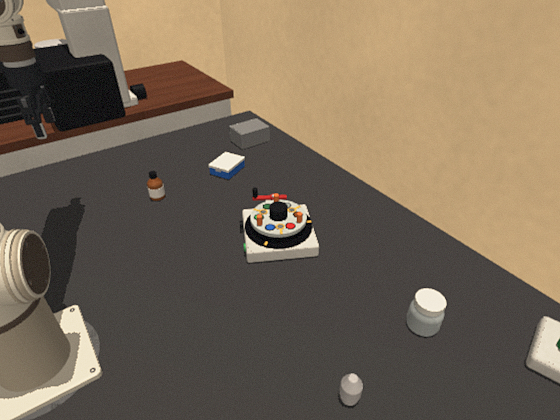

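The top view shows the drive at about col 254, row 200, with the keeper at its left (218,185). The bystanders are well clear of it. I'll check the crops next.

View pics/top0c.png

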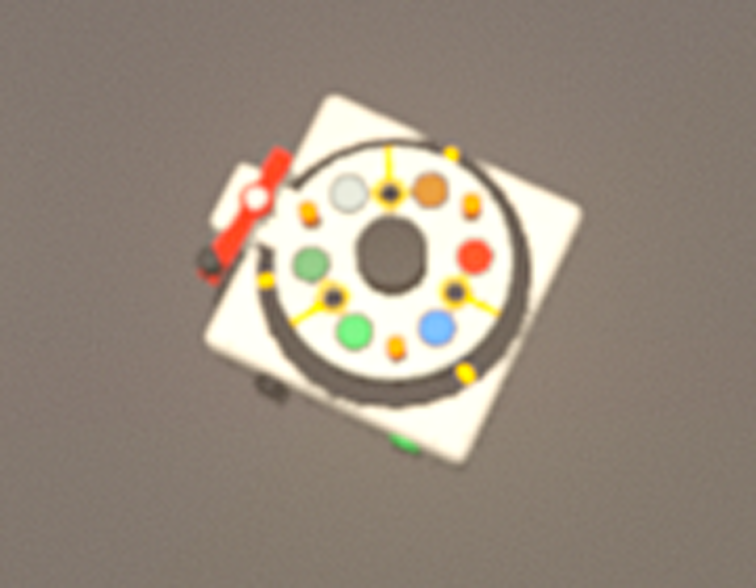

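View pics/side0c.png

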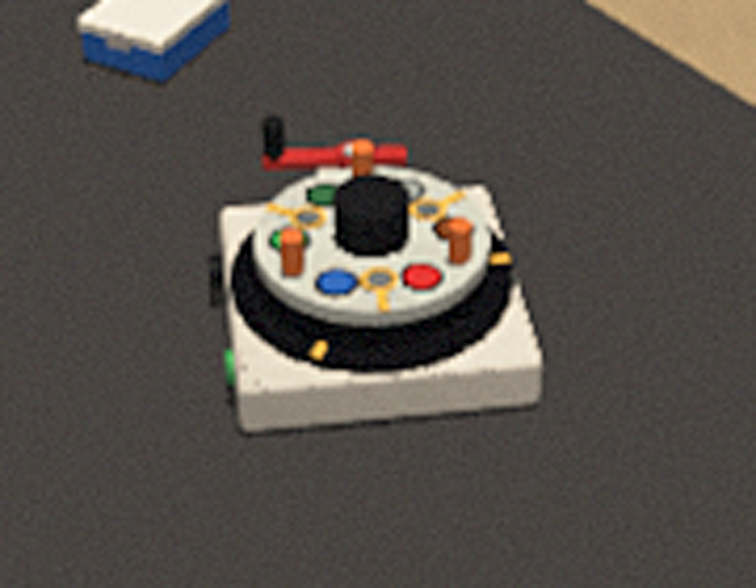

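```bash
cat > h.py <<'E'
import numpy as np,cv2
def w2(c,rc,z=None):
    r,q=rc;K=c['K'];T=c['cam_to_world'];d=np.array([(q-K[0,2])/K[0,0],(r-K[1,2])/K[1,1],1.])
    if z is None: s=c['range_z'][int(round(r)),int(round(q))]
    else: s=(z-T[2,3])/(T[:3,:3]@d)[2]
    return T[:3,:3]@(d*s)+T[:3,3]
def proj(c,p):
    T=c['cam_to_world'];q=T[:3,:3].T@(np.array(p)-T[:3,3]);u=c['K']@q;return u[:2]/u[2]
def yellow(c,box,s=140,v=110):
    f=c['frame'];h=cv2.cvtColor(f,cv2.COLOR_BGR2HSV)
    m=((h[...,0]>19)&(h[...,0]<34)&(h[...,1]>s)&(h[...,2]>v)).astype(np.uint8)
    r0,r1,c0,c1=box;M=np.zeros_like(m);M[r0:r1,c0:c1]=m[r0:r1,c0:c1]
    n,l,st,ce=cv2.connectedComponentsWithStats(M,connectivity=8)
    return [(int(st[i,4]),ce[i][::-1]) for i in range(1,n) if st[i,4]>=3]
E
python3 - <<'E'
from h import *
for n,b in [('top',(135,275,160,340)),('side',(160,300,190,370))]:
    c=dict(np.load(n+'0.npz'));print(n)
    for a,rc in yellow(c,b):
        print(a,rc.round(1),'depth',w2(c,rc).round(3),'z69',w2(c,rc,.069).round(4),'z40',w2(c,rc,.040).round(4))
c=dict(np.load('top0.npz'))
for q,rc in [('cap',(135+255/4.2,160+391/4.2)),('knob',(135+258/4.2,160+208/4.2)),('piv',(135+197/4.2,160+256/4.2)),('plate',(135+395/4.2,160+393/4.2))]: print(q,w2(c,rc).round(4))
E
```

```text
top
35 [178.7 252.4] depth [0.632 0.04  0.044] z69 [0.6248 0.0389 0.069 ] z40 [0.6327 0.0396 0.04  ]
8 [170.9 267.1] depth [0.652 0.001 0.044] z69 [0.6445 0.0011 0.069 ] z40 [0.6528 0.0009 0.04  ]
10 [182.8 272. ] depth [ 0.606 -0.01   0.095] z69 [ 0.6128 -0.0104  0.069 ] z40 [ 0.6204 -0.0109  0.04  ]
10 [184.8 233. ] depth [0.602 0.087 0.099] z69 [0.6101 0.0884 0.069 ] z40 [0.6177 0.0902 0.04  ]
13 [201.5 222.8] depth [0.573 0.116 0.045] z69 [0.5675 0.1145 0.069 ] z40 [0.5741 0.1168 0.04  ]
35 [205.1 270. ] depth [ 0.561 -0.004  0.044] z69 [ 0.5549 -0.0037  0.069 ] z40 [ 0.5613 -0.004   0.04  ]
33 [206.8 236.7] depth [0.559 0.081 0.04 ] z69 [0.5528 0.0798 0.069 ] z40 [0.5591 0.0814 0.04  ]
10 [216.8 254. ] depth [0.521 0.036 0.096] z69 [0.5262 0.037  0.069 ] z40 [0.5319 0.0376 0.04  ]
20 [223.3 270.4] depth [ 0.513 -0.004  0.042] z69 [ 0.5086 -0.0034  0.069 ] z40 [ 0.5139 -0.0037  0.04  ]
side
10 [207.9 296.1] depth [0.633 0.04  0.067] z69 [0.631  0.0378 0.069 ] z40 [0.6549 0.0688 0.04  ]
7 [209.9 257. ] depth [0.546 0.089 0.068] z69 [0.5448 0.0879 0.069 ] z40 [0.5644 0.1213 0.04  ]
3 [210.  288.3] depth [0.61  0.043 0.068] z69 [0.6096 0.0419 0.069 ] z40 [0.6324 0.0731 0.04  ]
9 [230.8 280.6] depth [ 0.548 -0.013  0.068] z69 [ 0.5467 -0.014   0.069 ] z40 [0.5664 0.0144 0.04  ]
4 [243.  265.5] depth [ 0.51  -0.005  0.042] z69 [ 0.4938 -0.03    0.069 ] z40 [ 0.5109 -0.0023  0.04  ]
cap [0.5727 0.0374 0.101 ]
knob [0.5765 0.1457 0.0894]
piv [0.6186 0.1189 0.0686]
plate [0.4996 0.0393 0.0432]
```

play_rows(plan=[-37.6, -18.6, -2, 0, 0, 0, -37.6, -18.6, -2, 0, 0, 0, -37.6, -18.6, -2, 0, 0, 0, -37.6, -18.6, -2, 0, 0, 0, -37.6, -18.6, -2, 0, 0, 0, -37.6, -18.6, -2, 0, 0, 0, -37.6, -18.6, -2, 0, 0, 0, -37.6, -18.6, -2, 0, 0, 0, -37.6, -18.6, -2, 0, 0, 0, -37.6, -18.6, -2, 0, 0, 0, -37.6, -18.6, -2, 0, 0, 0, -37.6, -18.6, -2, 0, 0, 0, -37.6, -18.6, -2, 0, 0, 0, -37.6, -18.6, -2, 0, 0, 0, 0, 0, 0, 0, 0, -0.132, 0, 0, 0, 0, 0, -0.132, 0, 0, 0, 0, 0, -0.132, 0, 0, 0, 0, 0, 0], hand=100)

```text
clock: 3.25
eef_pos: [0.5771, 0.0383, 0.234]
tool_rot: [-0.017, 1.0, 0.0, -0.0]
ft_force: [-0.1, -0.1, -0.0]
grip_width: 0.0853
```

```bash
cat > look.py <<'E'
import sys
from workcell import bot
from h import *
tag=sys.argv[1]
for n in sys.argv[2:]:
    c=bot.camera(n);np.savez(f'{n}{tag}.npz',**c);f=c['frame']
    if n=='top': f=cv2.resize(f[135:275,160:340],None,fx=4.2,fy=4.2,interpolation=cv2.INTER_CUBIC)
    if n=='side': f=cv2.resize(f[130:300,170:380],None,fx=3.5,fy=3.5,interpolation=cv2.INTER_CUBIC)
    cv2.imwrite(f'pics/{n}{tag}.png',f)
o=bot.get_obs()
R=np.array;x,y,z,w=o['tool_rot'];yj=[2*(x*y-z*w),1-2*(x*x+z*z)]
print(o['clock'],'pos',o['eef_pos'].round(4),'jaw deg',np.degrees(np.arctan2(yj[1],yj[0])).round(2),'q',o['joint_pos'].round(3),'F',o['ft_force'].round(1),'T',o['ft_torque'].round(2),'g',round(o['grip_width'],4))
E
python3 look.py 1 wrist top
```

```text
3.35 pos [0.5771 0.0384 0.234 ] jaw deg 91.9 q [ 0.066  0.392  0.288  1.467 -0.     0.033] F [ 0.5 -0.6  0.1] T [0.04 0.02 0.03] g 0.0854
```

View pics/wrist1.png

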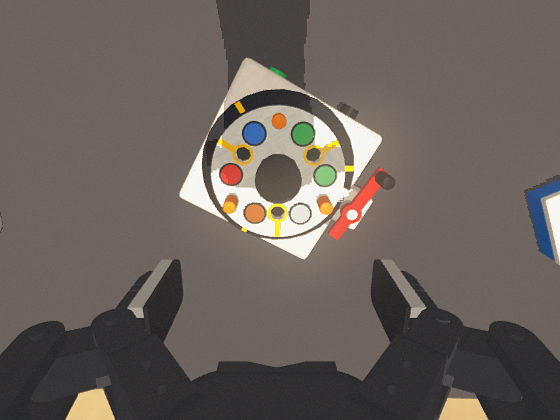

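The wrist view shows the hub at (278,178). The holes are at (243,154), (313,155) and (277,212), and the plate marks at (239,106), (349,168) and (244,230). Next I'll turn these into angles and a centre.

Run:
```python
from h import *
from workcell import bot
c=dict(np.load('wrist1.npz'))
P=[]
for a,rc in yellow(c,(80,245,180,370)): print(a,rc.round(1),w2(c,rc).round(4),w2(c,rc,.069).round(4),w2(c,rc,.043).round(4))
# hub cap & rim via networks / circles
h=cv2.cvtColor(c['frame'],cv2.COLOR_BGR2GRAY)
m=np.zeros_like(h);m[145:212,245:312]=(h[145:212,245:312]<75)
n,l,st,ce=cv2.connectedComponentsWithStats(m);i=1+np.argmax(st[1:,4]);print('cap',st[i],ce[i],w2(c,ce[i][::-1],.099).round(4))
def ang(pts,ctr): return [np.degrees(np.arctan2(p[1]-ctr[1],p[0]-ctr[0])).round(1) for p in pts]
holes=np.array([w2(c,p,.069) for p in [(154,243),(155,313),(211.5,277.5)]])
marks=np.array([w2(c,p,.043) for p in [(106,239.5),(168.5,349),(230,244)]])
posts=np.array([w2(c,p,.095) for p in [(121,279),(201,231),(207,326)]])
from scipy.optimize import least_squares
for nm,p in [('h',holes),('m',marks),('p',posts)]:
    x,y=p[:,0],p[:,1];A=np.c_[2*x,2*y,np.ones(3)];s=np.linalg.solve(A,x*x+y*y)
    print(nm,p.round(4).tolist(),'ctr',s[:2].round(4),'R',np.sqrt(s[2]+s[0]**2+s[1]**2).round(4),ang(p,s))
for q in ['keeper_knob','keeper_pivot','keeper']:
    print(q,[(round(d['p'],2),d['point'],w2(c,d['point']).round(4)) for d in bot.outline_of(q,'wrist')])
print(w2(c,(213,352),.066),w2(c,(180,387),.092))
```

```text
74 [106.9 239.4] [ 0.5102 -0.0031  0.0431] [ 5.095e-01 -3.000e-04  6.900e-02] [ 0.5102 -0.0031  0.043 ]
243 [150.  235.5] [ 0.5518 -0.0042  0.0693] [ 0.5519 -0.0043  0.069 ] [ 0.556  -0.0074  0.043 ]
225 [151.1 320.2] [0.5501 0.082  0.0695] [0.5502 0.0821 0.069 ] [0.5541 0.0857 0.043 ]
43 [167.9 349.2] [0.5719 0.1195 0.0427] [0.5666 0.1134 0.069 ] [0.5718 0.1194 0.043 ]
82 [206.6 228.8] [ 0.6043 -0.0082  0.0945] [ 0.6129 -0.0118  0.069 ] [ 0.6218 -0.0155  0.043 ]
67 [207.1 325.6] [0.6013 0.0878 0.0955] [0.6102 0.0923 0.069 ] [0.6188 0.0967 0.043 ]
209 [218.2 277.1] [0.6255 0.0406 0.0665] [0.6245 0.0405 0.069 ] [0.6343 0.0409 0.043 ]
15 [229.4 243.9] [0.6504 0.0019 0.0417] [0.6389 0.0045 0.069 ] [0.6498 0.0021 0.043 ]
cap [257 155  37  17 185] [273.10810811 159.95135135] [0.5553 0.0344 0.099 ]
h [[0.5557, 0.0034, 0.069], [0.5544, 0.075, 0.069], [0.6168, 0.0407, 0.069]] ctr [0.5756 0.0396] R 0.0413 [np.float64(-118.8), np.float64(120.9), np.float64(1.7)]
m [[0.5093, -0.003, 0.043], [0.5725, 0.1193, 0.043], [0.6506, 0.0022, 0.043]] ctr [0.5785 0.0387] R 0.0808 [np.float64(-148.9), np.float64(94.3), np.float64(-26.9)]
p [[0.5199, 0.0387, 0.095], [0.5982, -0.0058, 0.095], [0.6014, 0.0882, 0.095]] ctr [0.5737 0.0421] R 0.0538 [np.float64(-176.4), np.float64(-62.9), np.float64(59.0)]
keeper_knob [(0.96, [203.6, 358.4], array([0.606 , 0.128 , 0.0658]))]
keeper_pivot [(0.58, [151.6, 306.6], array([0.5553, 0.0709, 0.0418]))]
keeper [(0.98, [202.8, 359.4], array([0.6052, 0.1291, 0.0655]))]
[0.61696395 0.12213816 0.066     ] [0.57265982 0.14605206 0.092     ]
```

play_rows(plan=[1, 0.6, 26, 0, 0, 0, 0, 0, 26, 0, 0, 0, 0, 0, 26, 0, 0, 0, 0, 0, 26, 0, 0, 0, 0, 0, 24, 0, 0, 0, 0, 0, 10, 0, 0, 0, 0, 0, 10, 0, 0, 0, 0, 0, 0, 0, 0, 0], hand=75)

```text
clock: 4.5
eef_pos: [0.5759, 0.0389, 0.0859]
tool_rot: [-0.018, 1.0, 0.0, -0.0]
ft_force: [-0.3, 0.6, -0.8]
grip_width: 0.064
```

play_rows(plan=[0, 0, 0, 0, 0, 0, 0, 0, 0, 0, 0, 0, 0, 0, 0, 0, 0, 0, 0, 0, 0, 0, 0, 0], hand=50)

```text
clock: 5.0
eef_pos: [0.5762, 0.0389, 0.0863]
tool_rot: [-0.018, 1.0, 0.0, 0.0]
ft_force: [-0.2, 0.5, -0.4]
grip_width: 0.0432
```

```bash
python3 look.py 2 wrist side
```

```text
5.1 pos [0.5761 0.0389 0.0862] jaw deg 92.02 q [ 0.067  0.467  0.012  1.116 -0.     0.032] F [-1.  -0.4  0. ] T [ 0.01  0.05 -0.05] g 0.0425
```

View pics/wrist2.png

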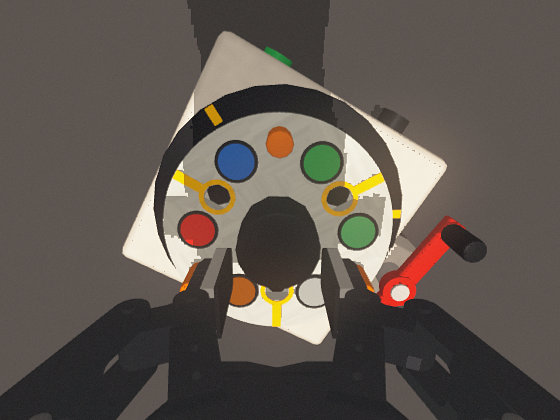

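View pics/side2.png

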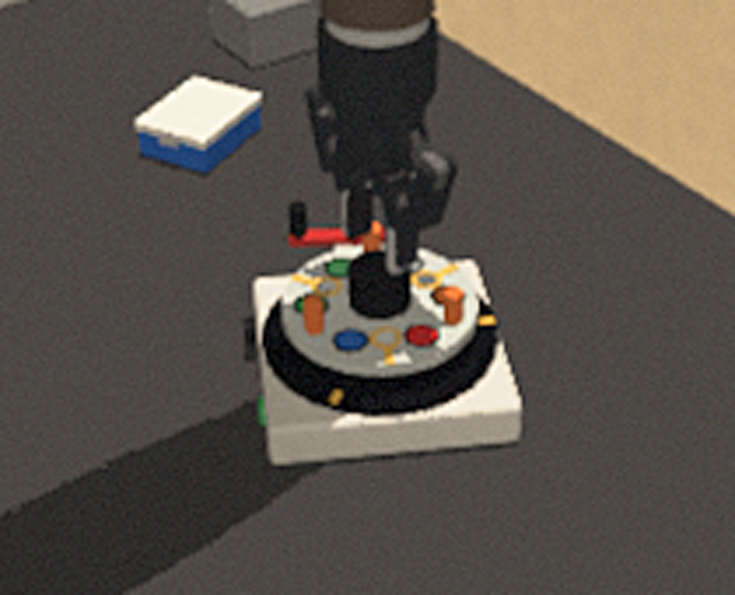

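Run:
```python
from h import *
from workcell import bot
o=bot.get_obs()
p=o['eef_pos']
for n in ['wrist','side']:
    c=dict(np.load(n+'2.npz'))
    for nm,q in [('tcp',p),('tip',p+[0,0,-.011]),('tip+y',p+[0,.0215,-.011]),('tip-y',p+[0,-.0215,-.011]),('tcp+y',p+[0,.0215,0.])]:
        u=proj(c,q);
        if n=='side':u=(u-[170,130])*3.5
        print(n,nm,u.round(1))
c=dict(np.load('wrist2.npz'));print(c['cam_to_world'].round(3).tolist())
for rc in [(240,278),(200,278),(275,278),(300,337),(260,337),(300,212),(260,215)]: print(rc,w2(c,rc).round(4))
g=np.array([[w2(c,(r,q)) for q in range(225,330)] for r in range(190,300)]);z=c['range_z'][190:300,225:330]
m=abs(g[...,2]-.099)<.004
mm=g[m];print(len(mm),mm.mean(0).round(4),mm.min(0).round(4),mm.max(0).round(4))
```

```text
wrist tcp [276.5 242.2]
wrist tip [276.5 234.4]
wrist tip+y [312.6 235.5]
wrist tip-y [240.2 233.2]
wrist tcp+y [314.7 243.4]
side tcp [378.3 278.9]
side tip [378.4 291.4]
side tip+y [361.4 276.5]
side tip-y [395.8 306.7]
side tcp+y [361.2 264.1]
[[-0.035, 0.953, 0.301, 0.499], [0.999, 0.033, 0.011, 0.036], [0.0, 0.301, -0.954, 0.254], [0.0, 0.0, 0.0, 1.0]]
(240, 278) [0.5689 0.0394 0.0989]
(200, 278) [0.5543 0.039  0.0764]
(275, 278) [0.5895 0.0402 0.0987]
(300, 337) [0.5696 0.0612 0.1493]
(260, 337) [0.5638 0.0643 0.1286]
(300, 212) [0.5691 0.0153 0.1522]
(260, 215) [0.566  0.0121 0.1279]
5205 [0.5747 0.0396 0.0985] [0.5534 0.0168 0.095 ] [0.5983 0.0619 0.1008]
```

Run:
```python
from h import *
c=dict(np.load('wrist2.npz'))
for r in range(236,300,5): print(r,[w2(c,(r,q)).round(3).tolist() for q in (318,325,331,338,343)])
cv2.imwrite('pics/w2z.png',cv2.resize(c['frame'][190:370,170:390],None,fx=3.4,fy=3.2))
```

```text
236 [[0.57, 0.061, 0.091], [0.579, 0.069, 0.069], [0.579, 0.073, 0.069], [0.578, 0.077, 0.069], [0.578, 0.08, 0.07]]
241 [[0.569, 0.06, 0.098], [0.582, 0.069, 0.068], [0.582, 0.073, 0.068], [0.582, 0.077, 0.069], [0.582, 0.08, 0.069]]
246 [[0.572, 0.06, 0.099], [0.586, 0.069, 0.069], [0.585, 0.073, 0.069], [0.585, 0.077, 0.069], [0.586, 0.081, 0.068]]
251 [[0.575, 0.061, 0.098], [0.564, 0.06, 0.12], [0.563, 0.063, 0.121], [0.563, 0.066, 0.121], [0.589, 0.081, 0.069]]
256 [[0.578, 0.061, 0.097], [0.564, 0.06, 0.125], [0.564, 0.062, 0.125], [0.564, 0.065, 0.125], [0.592, 0.081, 0.069]]
261 [[0.581, 0.061, 0.098], [0.567, 0.06, 0.125], [0.564, 0.062, 0.129], [0.564, 0.065, 0.13], [0.567, 0.068, 0.123]]
266 [[0.6, 0.066, 0.069], [0.569, 0.06, 0.126], [0.563, 0.061, 0.136], [0.564, 0.064, 0.134], [0.564, 0.066, 0.134]]
271 [[0.603, 0.066, 0.069], [0.57, 0.06, 0.127], [0.564, 0.06, 0.138], [0.563, 0.063, 0.139], [0.563, 0.065, 0.139]]
276 [[0.606, 0.067, 0.07], [0.573, 0.06, 0.127], [0.565, 0.06, 0.141], [0.564, 0.062, 0.142], [0.563, 0.064, 0.142]]
281 [[0.61, 0.067, 0.069], [0.575, 0.06, 0.128], [0.566, 0.06, 0.142], [0.564, 0.062, 0.145], [0.564, 0.063, 0.146]]
286 [[0.613, 0.067, 0.07], [0.577, 0.06, 0.128], [0.568, 0.06, 0.143], [0.564, 0.061, 0.149], [0.564, 0.063, 0.149]]
291 [[0.617, 0.067, 0.069], [0.579, 0.06, 0.129], [0.57, 0.06, 0.142], [0.565, 0.061, 0.15], [0.566, 0.063, 0.149]]
296 [[0.62, 0.067, 0.071], [0.581, 0.06, 0.129], [0.572, 0.06, 0.143], [0.567, 0.061, 0.15], [0.567, 0.063, 0.151]]
```

View pics/w2z.png

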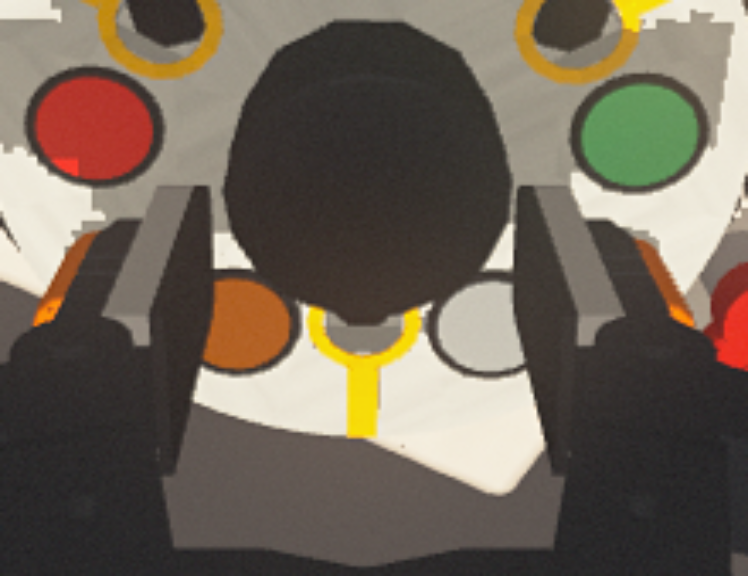

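The wrist depth puts the visible fingertips at z≈0.12. The TCP reading implies 0.075, so they are about 45 mm higher than stated, and the jaws are above the cap rather than round it. I'll reopen, go down in steps and check against the pictures.

play_rows(plan=[0, 0, 0, 0, 0, 0, 0, 0, 0, 0, 0, 0, 0, 0, 0, 0, 0, 0, 0, 0, 7, 0, 0, 0, 0, 0, 7, 0, 0, 0, 0, 0, 6, 0, 0, 0, 0, 0, 0, 0, 0, 0], hand=75)

```text
clock: 5.98
eef_pos: [0.5753, 0.0389, 0.0651]
tool_rot: [-0.018, 1.0, -0.0, -0.001]
ft_force: [0.9, 0.3, -0.0]
grip_width: 0.064
```

```bash
python3 look.py 3 wrist side
python3 - <<'E'
from h import *
c=dict(np.load('wrist3.npz'));f=c['frame']
P=np.array([[w2(c,(r,q)) for q in range(150,420)] for r in range(200,400)])
for s,n in ((1,'R'),(-1,'L')):
    for r in range(225,330,6):
        row=P[r-200];m=(row[:,2]>.075)&(s*(row[:,1]-.039)>.024)&(s*(row[:,1]-.039)<.045)
        if m.any(): print(n,r,m.sum(),row[m].mean(0).round(3))
E
```

```text
6.075 pos [0.576  0.0389 0.066 ] jaw deg 92.01 q [ 0.067  0.486 -0.015  1.07  -0.     0.032] F [0.5 0.2 0.3] T [-0.07 -0.01  0.01] g 0.0641
R 255 19 [0.563 0.073 0.102]
R 261 22 [0.564 0.073 0.107]
R 267 37 [0.565 0.075 0.109]
R 273 41 [0.566 0.075 0.113]
R 279 46 [0.566 0.075 0.116]
R 285 49 [0.567 0.074 0.12 ]
R 291 52 [0.567 0.074 0.124]
R 297 58 [0.566 0.074 0.129]
R 303 67 [0.566 0.075 0.134]
R 309 68 [0.566 0.075 0.137]
R 315 64 [0.566 0.074 0.14 ]
R 321 62 [0.566 0.073 0.144]
R 327 60 [0.564 0.073 0.149]
L 255 19 [0.565 0.004 0.102]
L 261 22 [0.566 0.004 0.107]
L 267 35 [0.567 0.002 0.109]
L 273 39 [0.568 0.003 0.113]
L 279 44 [0.569 0.003 0.117]
L 285 47 [0.569 0.003 0.12 ]
L 291 49 [0.57  0.003 0.124]
L 297 58 [0.569 0.003 0.129]
L 303 56 [0.569 0.004 0.132]
L 309 54 [0.57  0.004 0.135]
L 315 50 [0.569 0.005 0.139]
L 321 49 [0.569 0.005 0.142]
L 327 47 [0.566 0.007 0.149]
```

View pics/wrist3.png

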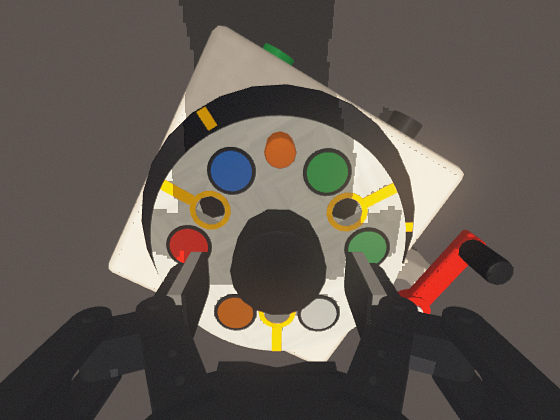

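View pics/side3.png

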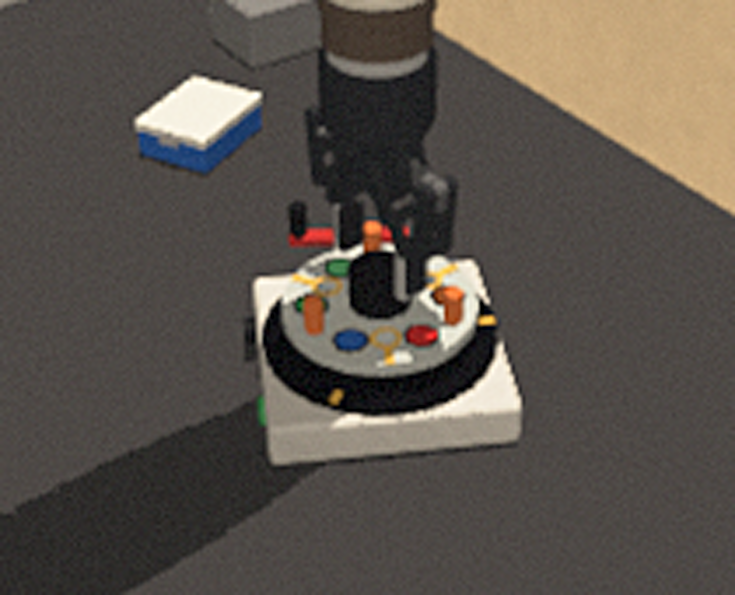

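Run:
```python
from h import *
c=dict(np.load('wrist3.npz'))
for rc in [(310,85),(330,100),(300,110),(310,460),(330,450),(350,60),(360,280),(290,150),(290,400)]: print(rc,w2(c,rc).round(3))
```

```text
(310, 85) [ 0.564 -0.022  0.144]
(330, 100) [ 0.565 -0.014  0.152]
(300, 110) [ 0.663 -0.096 -0.001]
(310, 460) [0.559 0.096 0.146]
(330, 450) [0.563 0.09  0.151]
(350, 60) [ 0.565 -0.02   0.161]
(360, 280) [ 0.719  0.047 -0.   ]
(290, 150) [ 0.652 -0.062 -0.001]
(290, 400) [0.61  0.117 0.055]
```

play_rows(plan=[0, 0, 7, 0, 0, 0, 0, 0, 7, 0, 0, 0, 0, 0, 6, 0, 0, 0, 0, 0, 0, 0, 0, 0], hand=75)

```text
clock: 6.58
eef_pos: [0.5754, 0.0389, 0.0452]
tool_rot: [-0.018, 1.0, -0.0, -0.001]
ft_force: [0.8, 0.7, -0.5]
grip_width: 0.0639
```

play_rows(plan=[0, 0, 0, 0, 0, 0, 0, 0, 0, 0, 0, 0, 0, 0, 0, 0, 0, 0, 0, 0, 0, 0, 0, 0], hand=48)

```text
clock: 7.08
eef_pos: [0.5763, 0.0391, 0.0466]
tool_rot: [-0.018, 1.0, 0.0, 0.0]
ft_force: [-0.9, 1.1, 3.3]
grip_width: 0.0433
```

```bash
python3 look.py 4 wrist
```

```text
7.125 pos [0.5763 0.0391 0.0466] jaw deg 92.02 q [ 0.067  0.504 -0.04   1.026  0.     0.032] F [-1.   0.5  2.8] T [0.23 0.14 0.02] g 0.0431
```

View pics/wrist4.png

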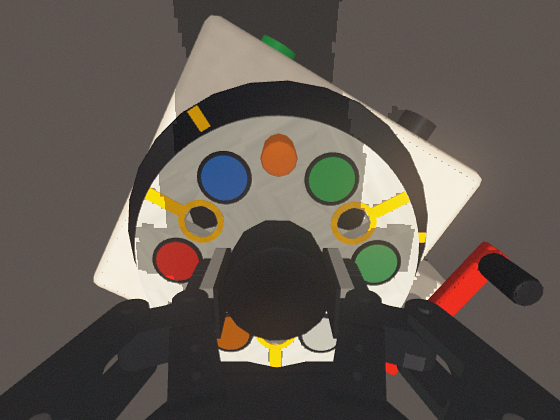

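play_rows(plan=[0, 0, 0, 0, 0, 0.07, 0, 0, 0, 0, 0, 0.07, 0, 0, 0, 0, 0, 0.07, 0, 0, 0, 0, 0, 0.07, 0, 0, 0, 0, 0, 0.07, 0, 0, 0, 0, 0, 0.07, 0, 0, 0, 0, 0, 0, 0, 0, 0, 0, 0, 0])

```text
clock: 8.12
eef_pos: [0.5761, 0.039, 0.0458]
tool_rot: [0.191, 0.982, 0.0, -0.0]
ft_force: [0.3, 1.2, -1.8]
grip_width: 0.0433
```

```bash
python3 look.py 5 wrist top
```

```text
8.225 pos [0.5761 0.039  0.0458] jaw deg 67.99 q [ 0.068  0.505 -0.041  1.025  0.     0.452] F [ 0.8  0.5 -0.8] T [ 0.15 -0.14 -0.01] g 0.0432
```

View pics/wrist5.png

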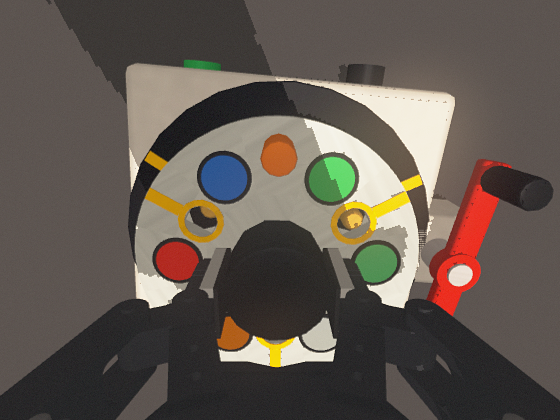

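Run:
```python
from h import *
c=dict(np.load('wrist5.npz'))
C=np.array([.576,.039])
a=lambda p:np.degrees(np.arctan2(p[1]-C[1],p[0]-C[0])).round(1)
print('marks',[a(w2(c,p,.043)) for p in [(160,155),(184,412)]])
print('lines',[a(w2(c,p,.069)) for p in [(197,156),(199,400)]])
print('studs',[(a(w2(c,p,.059)),w2(c,p,.059)[:2].round(4)) for p in [(217,354),(214,207)]])
print('holes',[(a(w2(c,p,.069)),w2(c,p,.069)[:2].round(4)) for p in [(221,353),(221,201)]])
cv2.imwrite('pics/w5z.png',cv2.resize(c['frame'][140:270,130:450],None,fx=2.4,fy=2.4,interpolation=cv2.INTER_CUBIC))
```

```text
marks [np.float64(-147.7), np.float64(92.4)]
lines [np.float64(-143.0), np.float64(97.8)]
studs [(np.float64(95.3), array([0.572 , 0.0824])), (np.float64(-143.6), array([0.5427, 0.0145]))]
holes [(np.float64(99.2), array([0.5693, 0.0804])), (np.float64(-143.1), array([0.5423, 0.0138]))]
```

View pics/w5z.png

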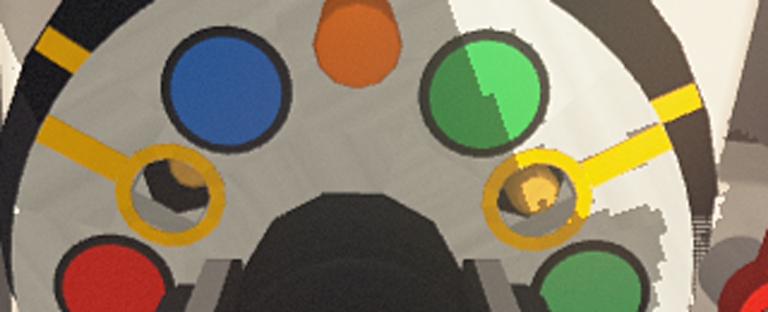

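play_rows(plan=[0, 0, 0, 0, 0, 0.03, 0, 0, 0, 0, 0, 0.03, 0, 0, 0, 0, 0, 0.028, 0, 0, 0, 0, 0, 0, 0, 0, 0, 0, 0, 0])

```text
clock: 8.85
eef_pos: [0.5757, 0.0391, 0.0459]
tool_rot: [0.234, 0.972, 0.0, -0.0]
ft_force: [0.0, 1.2, -3.5]
grip_width: 0.043
```

play_rows(plan=[0, 0, 0, 0, 0, 0, 0, 0, 0, 0, 0, 0, 0, 0, 0, 0, 0, 0, 0, 0, 0, 0, 0, 0], hand=65)

```text
clock: 9.35
eef_pos: [0.5763, 0.0387, 0.0464]
tool_rot: [0.234, 0.972, -0.0, 0.0]
ft_force: [-0.3, -0.1, 0.3]
grip_width: 0.0555
```

```bash
python3 look.py 6 wrist side
python3 - <<'E'
from h import *
c=dict(np.load('wrist6.npz'))
print(np.array([w2(c,p)[2] for p in [(260,280),(280,280),(240,280),(140,280+60),(200,280)]]).round(4))
E
```

```text
9.45 pos [0.5762 0.0388 0.0462] jaw deg 62.9 q [ 0.067  0.505 -0.04   1.025 -0.     0.54 ] F [ 0.4 -0.6  0.8] T [0.02 0.04 0.06] g 0.0556
[0.0914 0.0919 0.0922 0.0622 0.0617]
```

View pics/wrist6.png

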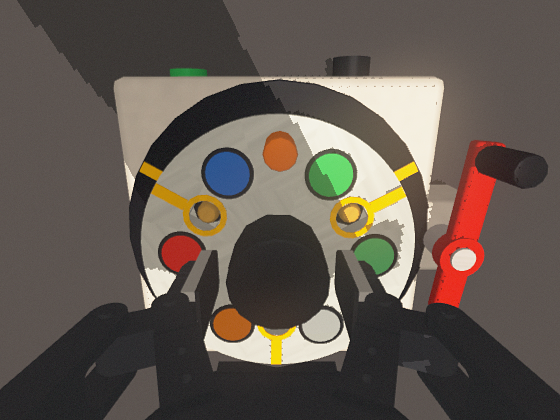

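The cap top now reads 0.092, so the wheel has dropped on to the sleeve. Next I'll rise, shut the gripper and press down on the cap.

play_rows(plan=[0, 0, -15, 0, 0, 0, 0, 0, -15, 0, 0, 0, 0, 0, -15, 0, 0, 0, 0, 0, 0, 0, 0, 0])

```text
clock: 9.95
eef_pos: [0.5777, 0.039, 0.0935]
tool_rot: [0.234, 0.972, 0.001, 0.002]
ft_force: [-0.0, -0.5, -0.6]
grip_width: 0.0557
```

play_rows(plan=[0, 0, 0, 0, 0, 0, 0, 0, 0, 0, 0, 0, 0, 0, 0, 0, 0, 0, 0, 0, 0, 0, 0, 0, 0, 0, 0, 0, 0, 0, 0, 0, 0, 0, 0, 0], hand=0)

```text
clock: 10.7
eef_pos: [0.576, 0.0389, 0.091]
tool_rot: [0.234, 0.972, -0.0, -0.0]
ft_force: [0.2, -0.0, -0.4]
grip_width: 0.0001
```

```bash
python3 look.py 7 wrist
python3 - <<'E'
from h import *
c=dict(np.load('wrist7.npz'))
for r in range(215,300,6): print(r,[w2(c,(r,q)).round(3).tolist() for q in (270,278,286)])
E
```

```text
10.75 pos [0.576  0.0389 0.0911] jaw deg 62.91 q [ 0.067  0.463  0.02   1.127 -0.     0.54 ] F [-0.5 -0.5  0.1] T [ 0.09 -0.04  0.01] g 0.0003
215 [[0.56, 0.043, 0.091], [0.561, 0.047, 0.092], [0.563, 0.051, 0.092]]
221 [[0.563, 0.041, 0.092], [0.565, 0.045, 0.092], [0.566, 0.049, 0.092]]
227 [[0.566, 0.04, 0.092], [0.568, 0.044, 0.092], [0.569, 0.048, 0.093]]
233 [[0.569, 0.038, 0.092], [0.571, 0.042, 0.092], [0.573, 0.046, 0.092]]
239 [[0.572, 0.037, 0.093], [0.574, 0.041, 0.092], [0.576, 0.044, 0.092]]
245 [[0.575, 0.035, 0.092], [0.577, 0.039, 0.092], [0.579, 0.043, 0.092]]
251 [[0.564, 0.041, 0.125], [0.566, 0.044, 0.125], [0.568, 0.048, 0.124]]
257 [[0.565, 0.041, 0.13], [0.566, 0.044, 0.131], [0.568, 0.047, 0.131]]
263 [[0.565, 0.041, 0.136], [0.566, 0.044, 0.136], [0.567, 0.048, 0.137]]
269 [[0.564, 0.042, 0.142], [0.566, 0.044, 0.141], [0.567, 0.047, 0.141]]
275 [[0.565, 0.042, 0.146], [0.566, 0.044, 0.146], [0.567, 0.047, 0.146]]
281 [[0.564, 0.042, 0.151], [0.566, 0.044, 0.15], [0.567, 0.047, 0.151]]
287 [[0.565, 0.041, 0.153], [0.567, 0.044, 0.153], [0.568, 0.047, 0.153]]
293 [[0.563, 0.043, 0.161], [0.569, 0.043, 0.153], [0.566, 0.047, 0.16]]
299 [[0.563, 0.042, 0.164], [0.571, 0.042, 0.154], [0.566, 0.047, 0.164]]
```

View pics/wrist7.png

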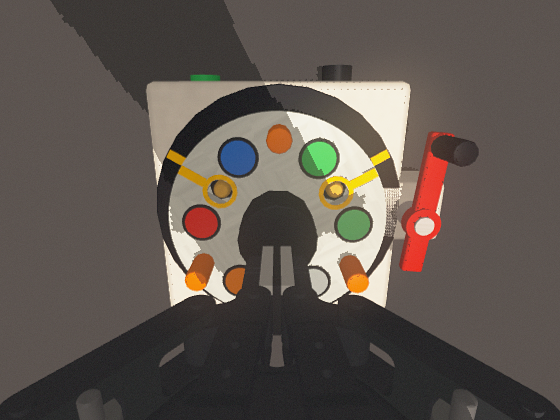

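play_rows(plan=[0, 0, 10, 0, 0, 0, 0, 0, 10, 0, 0, 0, 0, 0, 6, 0, 0, 0, 0, 0, 1, 0, 0, 0, 0, 0, 1, 0, 0, 0, 0, 0, 1, 0, 0, 0, 0, 0, 1, 0, 0, 0, 0, 0, 1, 0, 0, 0])

```text
clock: 11.75
eef_pos: [0.5756, 0.0389, 0.0611]
tool_rot: [0.234, 0.972, -0.0, -0.0]
ft_force: [-3.9, 0.7, 9.8]
grip_width: 0.0005
```

play_rows(plan=[0, 0, 1, 0, 0, 0, 0, 0, 1, 0, 0, 0])

```text
clock: 12.0
eef_pos: [0.5755, 0.0389, 0.0598]
tool_rot: [0.234, 0.972, -0.0, -0.0]
ft_force: [-7.3, -0.8, 17.4]
grip_width: 0.0001
```

play_rows(plan=[0, 0, 1, 0, 0, 0, 0, 0, 1, 0, 0, 0])

```text
clock: 12.25
eef_pos: [0.5755, 0.0389, 0.0598]
tool_rot: [0.234, 0.972, 0.0, 0.0]
ft_force: [-11.0, -0.5, 28.2]
grip_width: 0.0002
```

Pushing at 28 N has not moved it. I'll look before pushing any harder.

```bash
python3 look.py 8 wrist side top
python3 - <<'E'
from h import *
c=dict(np.load('wrist8.npz'))
for p in [(220,260),(225,300),(135,280),(150,230),(250,205),(250,360),(262,280),(270,280)]: print(p,w2(c,p).round(4))
E
```

```text
12.4 pos [0.5755 0.0389 0.0598] jaw deg 62.91 q [ 0.067  0.49  -0.026  1.054  0.     0.54 ] F [-8.8 -0.4 23.4] T [-0.18  2.09  0.01] g -0.0002
(220, 260) [0.5541 0.0403 0.0762]
(225, 300) [0.5635 0.0573 0.0814]
(135, 280) [0.5213 0.068  0.0793]
(150, 230) [0.5186 0.0402 0.0559]
(250, 205) [ 0.5622 -0.001   0.0565]
(250, 360) [0.6035 0.0786 0.0556]
(262, 280) [0.5658 0.0451 0.1039]
(270, 280) [0.5659 0.0449 0.1103]
```

View pics/wrist8.png

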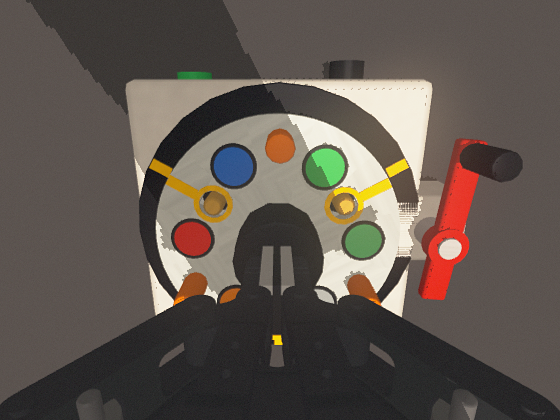

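View pics/side8.png

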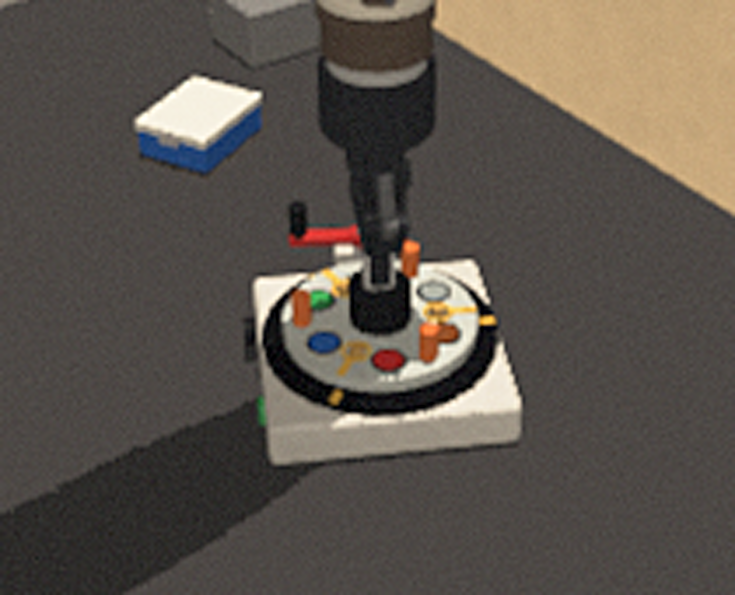

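The wheel's upper face now reads ≈0.056 on both sides, so its underside is at about 0.046. It looks home, and the hard stop was the shoulder. I'll lift off and verify.

play_rows(plan=[0, 0, -5, 0, 0, 0, 0, 0, -25, 0, 0, 0, 0, 0, -30, 0, 0, 0, 0, 0, -30, 0, 0, 0, 0, 0, -30, 0, 0, 0, 0, 0, 0, 0, 0, 0])

```text
clock: 13.15
eef_pos: [0.5779, 0.039, 0.1782]
tool_rot: [0.234, 0.972, 0.001, 0.002]
ft_force: [-0.4, 0.3, -0.4]
grip_width: -0.0002
```

```bash
python3 look.py 9 wrist
python3 - <<'E'
from h import *
from workcell import bot
c=dict(np.load('wrist9.npz'))
K,T=c['K'],c['cam_to_world'];v,u=np.mgrid[0:420,0:560];z=c['range_z']
P=np.stack([(u-K[0,2])/K[0,0]*z,(v-K[1,2])/K[1,1]*z,z],-1)@T[:3,:3].T+T[:3,3]
xy=P[...,:2]-[.576,.039];r=np.hypot(*np.moveaxis(xy,-1,0))
m=(r<.018)&(P[...,2]>.07)&(P[...,2]<.1);print('cap z',np.median(P[m][:,2]),m.sum())
m=(r<.068)&(r>.027)&(abs(P[...,2]-.056)<.005);Q=P[m];s=np.linalg.lstsq(np.c_[Q[:,:2]-[.576,.039],np.ones(len(Q))],Q[:,2],rcond=None)[0];print('face',s,len(Q))
# black knob & red lever
f=c['frame'].astype(int);red=(f[...,2]>110)&(f[...,1]<60)&(f[...,0]<60)&(abs(P[...,2]-.066)<.006)&(P[...,1]>.09)
Q=P[red];print('red',len(Q),Q.mean(0));
w,V=np.linalg.eigh(np.cov(Q[:,:2].T));print('dir',np.degrees(np.arctan2(V[1,1],V[0,1])))
m=(abs(P[...,2]-.091)<.004)&(P[...,1]>.115)&(r<.16);print('knobtop',m.sum(),P[m].mean(0),P[m].min(0),P[m].max(0))
E
```

```text
13.2 pos [0.5767 0.0389 0.1763] jaw deg 62.91 q [ 0.067  0.408  0.163  1.324 -0.     0.54 ] F [-0.9 -0.3  0. ] T [-0.03  0.05  0.01] g -0.0004
cap z 0.08462941006662611 1405
face [ 0.00095573 -0.00035621  0.05503337] 12706
red 0 [nan nan nan]
dir nan
knobtop 277 [0.5750496  0.14724661 0.09130681] [0.56841991 0.14096023 0.08704758] [0.58227948 0.15392769 0.09361749]<stdin>:11: RuntimeWarning: Mean of empty slice.
  ret = um.true_divide(
  avg = a.mean(axis, **keepdims_kw)
<stdin>:12: RuntimeWarning: Degrees of freedom <= 0 for slice
  c *= np.true_divide(1, fact)
  c *= np.true_divide(1, fact)
```

View pics/wrist9.png

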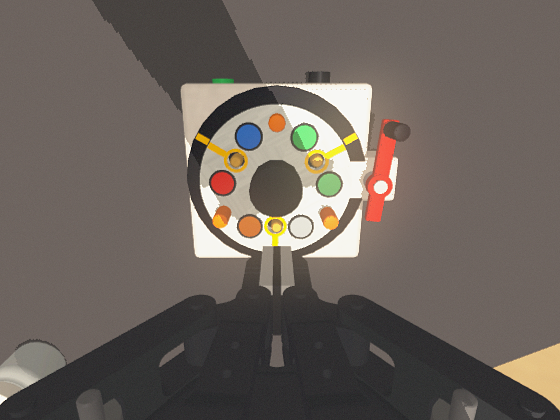

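The wheel is home: cap top at 0.0846 and upper face level at 0.055. Next is the keeper. The knob is at (0.575, 0.1475) and the pivot at about (0.618, 0.121).

play_rows(plan=[12.75, 24, 0, 0, 0, 0, 12.75, 24, 0, 0, 0, 0, 12.75, 24, 0, 0, 0, 0, 12.75, 24, 0, 0, 0, 0, 0, 0, 20, 0, 0, 0.08, 0, 0, 30, 0, 0, 0, 0, 0, 30, 0, 0, 0, 0, 0, 0, 0, 0, 0], hand=36)

```text
clock: 14.2
eef_pos: [0.5707, 0.1467, 0.0914]
tool_rot: [0.273, 0.962, -0.002, -0.004]
ft_force: [-0.2, -0.5, 0.4]
grip_width: 0.0307
```

```bash
python3 look.py 10 wrist
python3 - <<'E'
from h import *
c=dict(np.load('wrist10.npz'))
K,T=c['K'],c['cam_to_world'];v,u=np.mgrid[0:420,0:560];z=c['range_z']
P=np.stack([(u-K[0,2])/K[0,0]*z,(v-K[1,2])/K[1,1]*z,z],-1)@T[:3,:3].T+T[:3,3]
m=(abs(P[...,2]-.091)<.003)&(abs(P[...,0]-.575)<.02)&(abs(P[...,1]-.147)<.02);print('knobtop',m.sum(),P[m].mean(0),P[m].min(0),P[m].max(0))
E
```

```text
14.25 pos [0.5724 0.1471 0.0936] jaw deg 58.33 q [ 0.252  0.491  0.072  1.157 -0.     0.804] F [0.5 0.1 0.2] T [ 0.08 -0.01  0.01] g 0.0312
knobtop 453 [0.5747708  0.1485282  0.09140314] [0.5685459  0.14142392 0.08807595] [0.58209906 0.15494286 0.09331825]
```

View pics/wrist10.png

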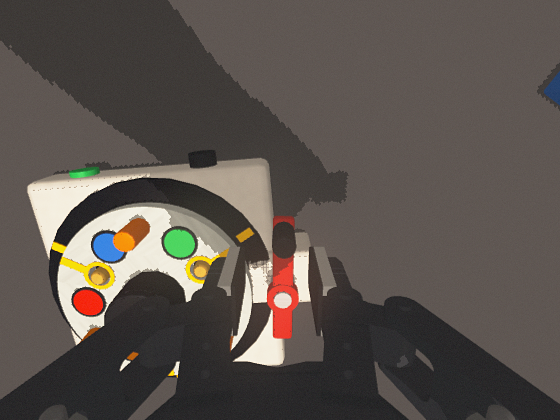

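play_rows(plan=[0, 0.5, 16, 0, 0, 0, 0, 0, 16, 0, 0, 0, 0, 0, 10, 0, 0, 0, 0, 0, 5, 0, 0, 0, 0, 0, 0, 0, 0, 0])

```text
clock: 14.88
eef_pos: [0.5744, 0.148, 0.0488]
tool_rot: [0.273, 0.962, -0.0, -0.0]
ft_force: [-0.1, 0.3, 0.8]
grip_width: 0.0311
```

play_rows(plan=[0, 0, 0, 0, 0, 0, 0, 0, 0, 0, 0, 0, 0, 0, 0, 0, 0, 0], hand=19)

```text
clock: 15.25
eef_pos: [0.5749, 0.1481, 0.0495]
tool_rot: [0.273, 0.962, 0.0, 0.0]
ft_force: [-0.1, 0.5, -0.1]
grip_width: 0.0161
```

```bash
python3 look.py 11 wrist
```

```text
15.3 pos [0.5748 0.1481 0.0494] jaw deg 58.33 q [ 0.252  0.53   0.012  1.052 -0.     0.805] F [ 0.1  0.3 -0.3] T [-0.02  0.01 -0.01] g 0.0158
```

View pics/wrist11.png

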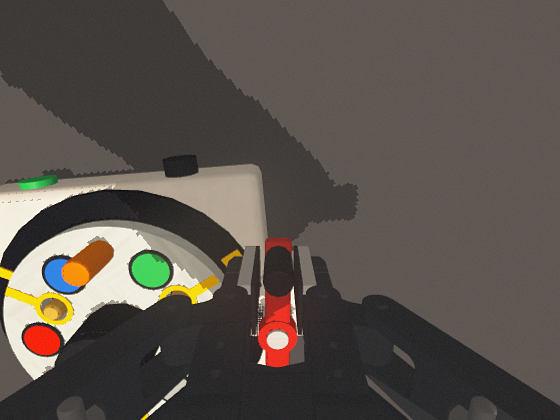

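The knob at (279,270) sits between the pads. I'll swing it clockwise about the pivot, 0.1 rad per row.

play_rows(plan=[-0.25, 5, 0, 0, 0, 0.1, -0.25, 5, 0, 0, 0, 0.1, -0.25, 5, 0, 0, 0, 0.1, -0.25, 5, 0, 0, 0, 0.1, -0.25, 5, 0, 0, 0, 0.1])

```text
clock: 15.92
eef_pos: [0.5919, 0.1652, 0.0492]
tool_rot: [0.504, 0.864, -0.0, -0.0]
ft_force: [-2.0, -0.7, 1.7]
grip_width: 0.0162
```

play_rows(plan=[-0.25, 5, 0, 0, 0, 0.1, -0.25, 5, 0, 0, 0, 0.1, -0.25, 5, 0, 0, 0, 0.1, -0.25, 5, 0, 0, 0, 0.1, -0.25, 5, 0, 0, 0, 0.1])

```text
clock: 16.55
eef_pos: [0.6157, 0.1724, 0.0491]
tool_rot: [0.702, 0.712, -0.0, -0.001]
ft_force: [-2.8, 1.1, 0.6]
grip_width: 0.0165
```

play_rows(plan=[-0.25, 5, 0, 0, 0, 0.1, -0.25, 5, 0, 0, 0, 0.1, -0.25, 5, 0, 0, 0, 0.1, -0.25, 5, 0, 0, 0, 0.1, 0, 0, 0, 0, 0, 0])

```text
clock: 17.18
eef_pos: [0.636, 0.1684, 0.049]
tool_rot: [0.828, 0.561, -0.0, -0.0]
ft_force: [-0.7, 1.0, 0.4]
grip_width: 0.016
```

play_rows(plan=[-0.25, 4, 0, 0, 0, 0.08, 0, 0, 0, 0, 0, 0])

```text
clock: 17.42
eef_pos: [0.6394, 0.1665, 0.049]
tool_rot: [0.85, 0.527, -0.0, -0.0]
ft_force: [-0.8, 1.6, -0.9]
grip_width: 0.0159
```

```bash
python3 look.py 12 wrist side top
```

```text
17.575 pos [0.6394 0.1664 0.0491] jaw deg -26.38 q [ 0.255  0.655  0.233  1.149 -0.     2.286] F [-0.3 -0.3  0.5] T [ 0.16  0.06 -0.02] g 0.0166
```

View pics/wrist12.png

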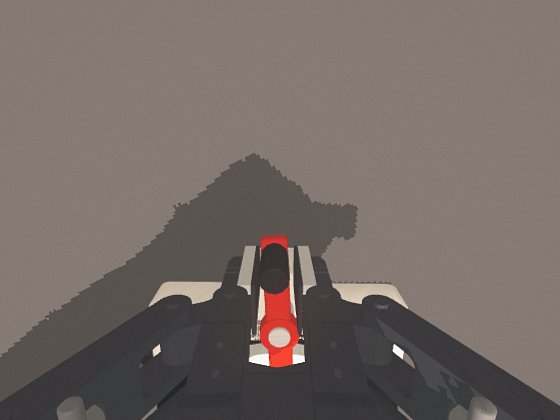

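View pics/top12.png

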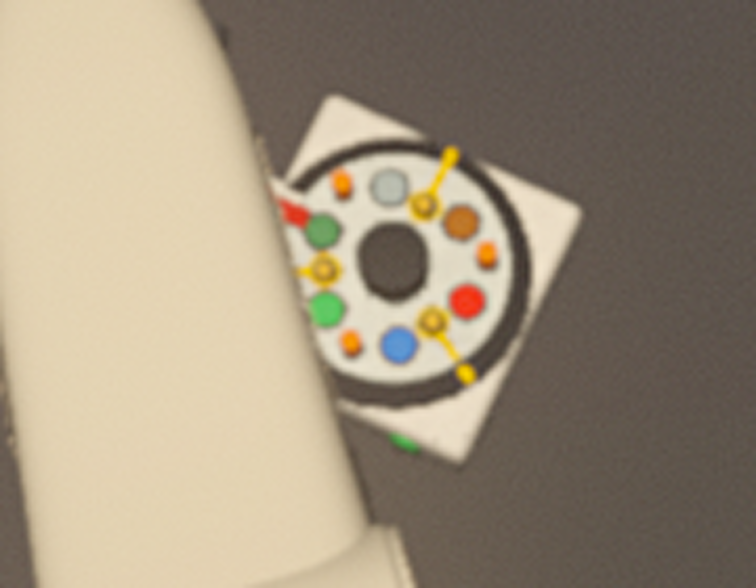

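The claw now lies over the rim. I'll push on until the stop shows in the force.

play_rows(plan=[-0.1, 2, 0, 0, 0, 0.04, 0, 0, 0, 0, 0, 0])

```text
clock: 17.82
eef_pos: [0.6411, 0.1655, 0.0491]
tool_rot: [0.86, 0.51, -0.0, -0.0]
ft_force: [-0.9, 1.0, 0.3]
grip_width: 0.0161
```

play_rows(plan=[-0.1, 2, 0, 0, 0, 0.04, 0, 0, 0, 0, 0, 0])

```text
clock: 18.08
eef_pos: [0.6423, 0.1648, 0.049]
tool_rot: [0.87, 0.493, -0.0, -0.001]
ft_force: [-2.4, 2.2, 0.7]
grip_width: 0.0164
```

play_rows(plan=[-0.1, 1.5, 0, 0, 0, 0.03, 0, 0, 0, 0, 0, 0])

```text
clock: 18.32
eef_pos: [0.6422, 0.1646, 0.049]
tool_rot: [0.878, 0.48, -0.001, -0.002]
ft_force: [-6.2, 4.4, 2.3]
grip_width: 0.0162
```

play_rows(plan=[0, -1.5, 0, 0, 0, 0, 0, 0, 0, 0, 0, 0, 0, 0, 0, 0, 0, 0], hand=36)

```text
clock: 18.7
eef_pos: [0.6435, 0.164, 0.0492]
tool_rot: [0.878, 0.479, 0.0, 0.0]
ft_force: [0.6, -0.2, -0.7]
grip_width: 0.0307
```

play_rows(plan=[0, 0, -10, 0, 0, 0, 0, 0, -25, 0, 0, 0, 0, 0, -30, 0, 0, 0, 0, 0, -40, 0, 0, 0, 0, 0, -40, 0, 0, 0, 0, 0, 0, 0, 0, 0, 0, 0, 0, 0, 0, 0])

```text
clock: 19.58
eef_pos: [0.643, 0.1643, 0.1943]
tool_rot: [0.878, 0.479, 0.0, 0.0]
ft_force: [-1.0, 0.4, 0.1]
grip_width: 0.0308
```

```bash
python3 look.py 13 wrist side top
python3 - <<'E'
from h import *
c=dict(np.load('wrist13.npz'))
K,T=c['K'],c['cam_to_world'];v,u=np.mgrid[0:420,0:560];z=c['range_z']
P=np.stack([(u-K[0,2])/K[0,0]*z,(v-K[1,2])/K[1,1]*z,z],-1)@T[:3,:3].T+T[:3,3]
m=(abs(P[...,2]-.091)<.003)&(abs(P[...,0]-.64)<.02)&(abs(P[...,1]-.165)<.02);k=P[m].mean(0);print('knob',m.sum(),k,'handle deg',np.degrees(np.arctan2(k[1]-.121,k[0]-.618)))
E
```

```text
19.725 pos [0.6421 0.1641 0.1924] jaw deg -32.78 q [ 0.25   0.588  0.494  1.48  -0.     2.393] F [ 0.2 -0.4 -1.1] T [-0.03  0.03  0.  ] g 0.0306
knob 194 [0.6411836  0.16653134 0.09146857] handle deg 63.01576211179789
```

View pics/wrist13.png

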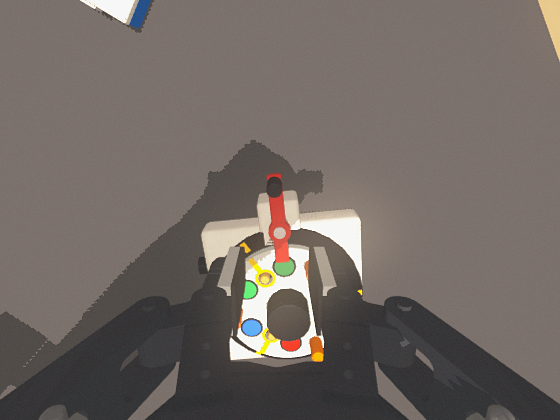

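View pics/side13.png

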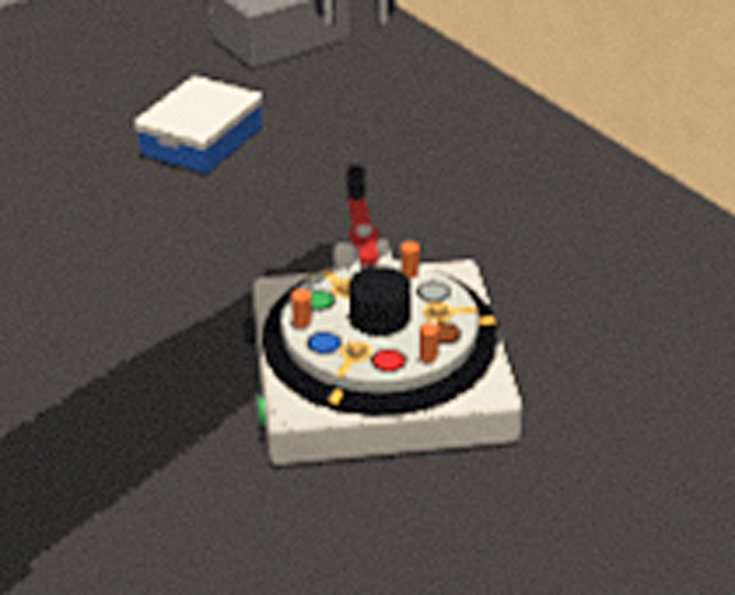

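Run:
```python
from h import *
from workcell import bot
c=dict(np.load('wrist13.npz'))
print('cap',w2(c,(305,288)),'face',w2(c,(300,257)),w2(c,(335,275)))
t=bot.camera('top')
for q in ['oil_bottle','slide_box','objective','jar']: print(q,[(round(d['p'],2),d['point']) for d in bot.outline_of(q,'top')][:2])
bot.job_done()
```

```text
cap [0.58696497 0.05712112 0.08341396] face [0.55204848 0.063287   0.05497284] [0.55732813 0.03509572 0.08507746]
oil_bottle [(0.57, [280.6, 112.8])]
slide_box [(0.96, [190.8, 114.3])]
objective [(0.68, [247.2, 418.1])]
jar [(0.66, [164.3, 401.9])]
the job is handed in; nothing more can be done
```

I turned the wheel about 29° clockwise by its hub cap until it dropped on to the sleeve. I then pressed it home with the shut fingertips and swung the keeper in by its knob. I handed the job in at about 20 s; it reports no verdict.

**Last checks:**
- **Wheel:** after the press, its upper face was level at 0.055 m and the cap top at 0.0846 m, so the underside is at about 0.045 m, which is home. The cap top and face still read about that after the keeper was swung.
- **Keeper:** the handle measures 63°, along the drive's +y within about 1°. I felt the stop at about 7 N, and the claw lies over the rim.
- **Bystanders:** all are within about 3 pixels of where they started in the top view, which is within detection noise and about 8 mm at most.
- **Robot:** the gripper was raised clear of everything at hand-in.

**What disagreed:**
- **Fingertip height:** the cameras showed the fingertips about 45 mm higher than the stated TCP and fingertip distance implied. My first closing therefore missed the cap, and I set heights from the images after that.
- **Pressing force:** the push rose to 28 N with no further movement. The pictures showed the wheel was already home, so this was the shoulder.

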